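# Clamp the hoop-stand foot and snap its cap on

### The job

Turn the small green vise's crank clockwise (seen from the handle end) until its jaw has the wooden foot block gripped tight. Then take the blue cap and press it straight down onto the brass stud on the block until it clicks and sits fully home, and keep pressing: finish while still holding the cap pressed firmly down, without letting go. Leave the thimble, the bowl and the magnifier where they are.

Things in the scene. Friction and masses are not known exactly. Their poses are not given: they have to be found in the camera images.
- vise: green vise on a brown board, fixed to the table. Origin: underside of the board, below the screw. Own y runs along the screw from crank end (-y) to fixed jaw (+y); z up. Board 130 (x) by 235 (y -130 to 105) by 18 mm; the block stands on the bed at z = 40; jaws 76 wide, tops at z = 85, fixed jaw face at y = 45. Screw bearing 60 wide, y -100 to -80, top z = 86.
- vise_jaw: sliding jaw; origin at the centre of its gripping face (faces +y of the vise, z = 63 mm). It slides along the vise's +y, 20 mm for each full turn of the crank, and pushes the block against the fixed jaw; the block is 40 mm thick, so it is gripped when this face is at about y = +5 mm of the vise.
- vise_crank (a joint): crank angle, rad; 0 = handle straight above the screw; grows clockwise seen from the crank end (up, then vise +x, then down), closing the jaw. 0.7 to 1.3 turns are needed; end stop at 9.5. Stiff (5 to 8 N at the handle), stays where left; once the block is gripped the handle force rises steeply: 12 to 20 N is tight.
- grip_mid (a point): middle of the black crank handle sleeve: cylinder 14 mm across, 46 long, parallel to the screw (vise y), 30 mm off its axis; this point is 25 mm out from the crank arm. The sleeve spins freely on its pin: a gripper can hold it from above, closing along the vise's x, and keep its attitude all the way round.
- crank_centre (a point): the point on the screw axis about which grip_mid circles (66 mm above the table)
- block: pale wooden foot block, loose between the jaws, 44 (x) by 40 (y) by 50 mm high; origin at the centre of its underside, z up. On top a brass pedestal 36 mm across, 14 high (its flat top is the shoulder), then a stud 18 mm across with a domed end 22 mm above the shoulder and two steel spring balls standing out 4.5 mm on its sides.
- stud_shoulder (a point): centre of the shoulder (64 mm above the block's underside) on which the cap's lower rim rests when it is fully home; own z up
- cap_centre (a point): centre of the blue snap cap, half-way up, z up. Twelve-sided, 40 mm across, 33 high, flat closed top, open mouth (bore 23) down; any turn fits. Home: this point 16.5 mm above the shoulder; resting unpressed on the balls it is about 17 mm higher. Going on takes about 7 N, then the force drops (the balls spring out behind its lip) and it stops hard on the shoulder.
- thimble: red plastic thimble, 21 mm across, 25 mm high, upright; origin at its foot
- bowl: empty blue ceramic bowl, 110 mm across, 48 mm high; origin at its foot
- magnifier: magnifier lying flat, lens ring 84 mm across and 12 mm thick, wooden handle 105 mm long towards its own -x; origin under the lens centre
Not all that is in view belongs to the job. Of the things that look like the part that bears cap_centre, the smallest one is meant. There is more than one size of the block; the job needs the larger.

How it is judged:
By the outcome, as a careful person would: the job done as asked, in the order asked, and still so for the second after the job is handed in, while the arm keeps its last pose, push and grip.
It also fails if it takes over 72 s, if anything falls off the work surface, if the arm or the gripper's body presses on something with over 40 N, if the wrist force passes 120 N, or if a joint passes its speed limit or range.

### The arm

A 7-joint arm with a two-finger parallel gripper is mounted at the origin on the work surface. World frame = base frame: x ahead of the robot, y to its left, z up, the work surface at z = 0. Lengths are in mm, angles in rad, forces in N, time in s.
With the tool pointing down it reaches from about 400 to 875 mm from the base axis. Payload 19.3 kg.
Tool frame: the origin (TCP) lies at the very end of the fingers, on their centre line; the grasp point (between the pads) lies 19 mm behind it (grip_point_offset is the z of the grasp point in the tool frame, in mm); z points along the fingers, y is the line along which they close (so a half turn about z gives the same grasp; the last joint's range is limited). The gripper opens to 85 mm and grips with 20 to 120 N. Pads are 22 mm wide; open, the fingers measure 114 mm over their backs; the gripper's body (76 mm by 85 mm) begins 54 mm behind the grasp point. The pads swing forward as they close: fully open they stand 13 mm farther back than shut.
Start: joints at [-1.178, 0.521, -0.036, 1.599, 0.021, 1.021, -0.113], TCP at [279.051, 559.236, 231.291] pointing down, gripper open.
Joint ranges: [-2.91, 2.91], [-0.3, 2.13], [-1.5, 1.42], [0.17, 2.43], [-1.26, 4.41], [0.16, 1.93], [-2.52, 2.52]. Speed limits (rad/s): [1.89, 1.89, 2.39, 2.39, 3.01, 3.01, 3.01].

### API

Orientations are given as a 3x3 rotation matrix whose columns are the frame's x, y, z axes.
In Python, from workcell import movep, movel, goto_joints, open_gripper, clamp, wait, inverse_kinematics, read_state, camera, PlanningError, finish_job, grip_point_offset gives the robot as it stands. Calls block until the motion is done:
- movep(position, orientation): joint-space move of the TCP to a pose.
- movel(position, frame=None, max_speed=150, guard=None): straight line of the TCP; frame=None keeps the orientation; max_speed is the mean speed in mm/s. With guard (N) it stops when the force on the tool has changed by that much, and returns True; else False.
- goto_joints(angles): joint-space move.
- open_gripper() and clamp(): open the fingers fully, or close them until they stop; the grip force is fixed at half the most.
- wait(seconds).
- inverse_kinematics(position, orientation): joint angles nearest the present ones, or None.
- read_state(): the state.
- camera(name): name is "scene" or "side" or "wrist"; returns a dict with "image" (384x512x3 uint8, blue, green, red), "range_z" (384x512 float32, mm along the optical axis (not along the pixel's ray), 0 where there is no reading), "fx", "fy", "cx", "cy" (pixels), "cam_to_world" (4x4, takes a point from camera to world coordinates). Camera axes: x right, y up, looking along -z (the intrinsics and any distortion apply to the point x, -y, -z); pixel columns grow to the right and rows downward; lengths in mm; the calibration is good to about 2 mm. A picture is of the moment at which its call begins.
A pose or a line that the arm cannot do raises PlanningError and nothing moves.
- finish_job(): hands the job in; it is judged then, once.
The state is a dict: "time": time; "qpos": joint angles; "qvel": joint speeds; "joint_efforts": joint torques, N m; "eef_pos": TCP position; "tool_rot": TCP orientation; "ft_force": force on the tool from outside, world axes, zero at the start; "torque": the same for the moment, N m; "finger_gap": finger opening in mm; "gripper_force": force on a finger pad.
Only numpy, scipy, OpenCV 4.12 (cv2) and the standard library are available. Lean on these libraries where they do the work, as an engineer would, in place of code of your own. Each camera call takes 0.05 s, during which the arm holds its last target. There are 200 camera calls.

## Working session

There is one attempt and no reset: what is moved stays moved. The work goes in short steps, each a Python script; the robot and the scene stay as the last script left them, time stands still between calls to the robot, and variables do not carry over. Pictures are saved under pics/ and viewed, at most 10 in all, crops included, and the job is handed in when it is done.

```bash
mkdir -p pics
cat > h.py <<'E'
import numpy as np, cv2
from workcell import *
def shot(n,tag):
    c=camera(n); cv2.imwrite(f'pics/{tag}.png',c['image']); np.savez(f'pics/{tag}.npz',**{k:v for k,v in c.items()}); return c
def cloud(c):
    r=np.array(c['range_z'],float); v,u=np.mgrid[:r.shape[0],:r.shape[1]]
    P=np.stack([(u-c['cx'])/c['fx']*r,-(v-c['cy'])/c['fy']*r,-r],-1)
    T=np.array(c['cam_to_world']); W=P@T[:3,:3].T+T[:3,3]; W[r<=0]=np.nan; return W
E
python3 - <<'E'
from h import *
a=shot('scene','s1');b=shot('side','d1')
print(a.keys(),a['cam_to_world'],b['cam_to_world'],read_state()['time'],grip_point_offset)
E
```

```text
dict_keys(['image', 'range_z', 'fx', 'fy', 'cx', 'cy', 'cam_to_world']) [[-2.97845399e-01 -5.16022925e-01  8.03124186e-01  1.36030012e+03]
 [ 9.54410025e-01 -1.43571901e-01  2.61703291e-01  2.30357520e+02]
 [-1.97388315e-02  8.44456896e-01  5.35259684e-01  6.29640441e+02]
 [ 0.00000000e+00  0.00000000e+00  0.00000000e+00  1.00000000e+00]] [[ 9.99629127e-01  2.71180709e-02 -2.49387908e-03  5.27177380e+02]
 [-2.25003170e-02  7.70864770e-01 -6.36601321e-01 -6.54065858e+02]
 [-1.53409562e-02  6.36421335e-01  7.71189042e-01  8.53199373e+02]
 [ 0.00000000e+00  0.00000000e+00  0.00000000e+00  1.00000000e+00]] 0.1 -18.700000000000003
```

View pics/s1.png

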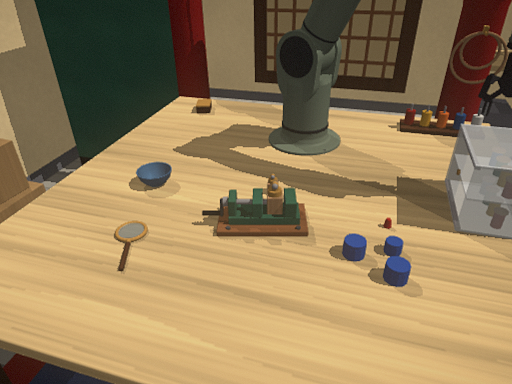

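View pics/d1.png

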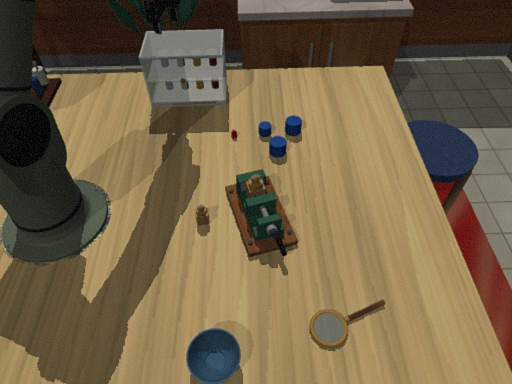

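The smallest of the three blue caps is at side (265,129) / scene (394,246); the larger ones are at side (278,147) and (293,126). There are two blocks: one in the vise at side (257,185), and a small one standing loose at side (202,214). I'll confirm both in enlarged crops and measure.

Run:
```python
from h import *
b=np.load('pics/d1.npz'); im=b['image']; 
A=cv2.resize(im[105:165,190:310],(800,400),interpolation=cv2.INTER_CUBIC)[:300]
B=cv2.resize(im[160:265,185:325],(800,600),interpolation=cv2.INTER_CUBIC)
cv2.imwrite('pics/cropB.png',B)
cv2.imwrite('pics/cropA.png',cv2.resize(im[105:165,220:310],(450,300),interpolation=cv2.INTER_CUBIC))
W=cloud(b)
hsv=cv2.cvtColor(im,cv2.COLOR_BGR2HSV)
m=((hsv[...,0]>105)&(hsv[...,0]<130)&(hsv[...,1]>150)).astype(np.uint8)
n,l,s,c=cv2.connectedComponentsWithStats(m)
for i in range(1,n):
    x,y,w,h,a=s[i]
    if a>40 and 100<y<170:
        P=W[l==i]; zt=np.nanpercentile(P[:,2],95); T=P[P[:,2]>zt-4]
        print('cap',s[i],zt,(np.nanmax(T,0)+np.nanmin(T,0))/2,np.nanmax(T,0)-np.nanmin(T,0))
def rng(name,mask):
    P=W[mask]; P=P[~np.isnan(P[:,0])]; return P
reg=np.zeros(im.shape[:2],bool); reg[160:265,215:305]=1
brown=reg&(np.abs(W[...,2]-18)<5)
P=rng('b',brown)[:,:2].astype(np.float32); r=cv2.minAreaRect(P); print('board',r,cv2.boxPoints(r))
for n_,(u0,u1,v0,v1) in {'vis':(215,305,160,265),'small':(190,215,200,230)}.items():
    R=W[v0:v1,u0:u1].reshape(-1,3); R=R[~np.isnan(R[:,0])]
    print(n_,R[:,2].max(),R[np.argsort(-R[:,2])[:6]].round(1).tolist())
for z in (85,):
    R=rng('',reg&(np.abs(W[...,2]-z)<3)); print(len(R),R.min(0),R.max(0))
green=reg&(hsv[...,0]>60)&(hsv[...,0]<95)&(hsv[...,1]>80)&(np.abs(W[...,2]-85)<4)
n,l,s,c=cv2.connectedComponentsWithStats(green.astype(np.uint8))
for i in range(1,n):
    if s[i][4]>15: print('g',s[i],cv2.minAreaRect(W[l==i][:,:2].astype(np.float32)))
```

```text
cap [286 116  15  20 250] 45.38911202485906 [667.95646083 329.23963481  44.96624331] [45.316462   48.39995126  7.05200719]
cap [259 122  12  15 136] 35.011094498017286 [577.30108656 323.71772464  33.96497011] [35.03470826 34.57792759  4.86156987]
cap [270 137  16  20 277] 45.37057426608154 [612.51783812 233.89918784  44.20871846] [45.64319733 44.51107633  5.53589294]
board ((548.7105712890625, -9.97021484375), (130.55136108398438, 236.57574462890625), 15.787251472473145) [[ 453.71506    86.09637 ]
 [ 518.07935  -141.5554  ]
 [ 643.70605  -106.0368  ]
 [ 579.3418    121.614975]]
vis 127.33634562312989 [[539.7, 25.2, 127.3], [539.7, 22.4, 126.7], [532.1, 19.7, 126.3], [542.1, 19.5, 126.0], [534.5, 16.5, 126.0], [542.2, 23.6, 125.3]]
small 66.70544003729742 [[397.6, -20.9, 66.7], [402.5, -20.0, 65.4], [394.8, -19.3, 64.9], [399.8, -18.8, 64.1], [397.4, -21.8, 63.8], [392.2, -21.3, 63.4]]
631 [ 490.05279939 -100.31777202   82.03272578] [599.16924195  81.96622367  87.95012836]
g [237 170  29  14 150] ((528.3303833007812, 58.02098083496094), (73.81074523925781, 26.710189819335938), 14.174670219421387)
g [245 193  31  14 249] ((551.1255493164062, -21.79544448852539), (75.06208801269531, 27.495357513427734), 14.551745414733887)
g [256 214  25  12 167] ((568.3290405273438, -83.9850845336914), (57.83000183105469, 22.037322998046875), 13.66777229309082)
```

View pics/cropB.png

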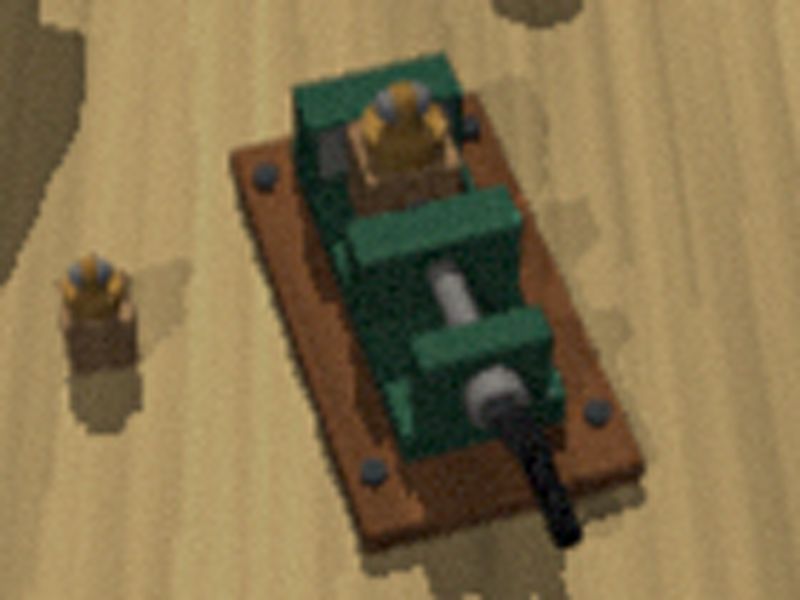

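View pics/cropA.png

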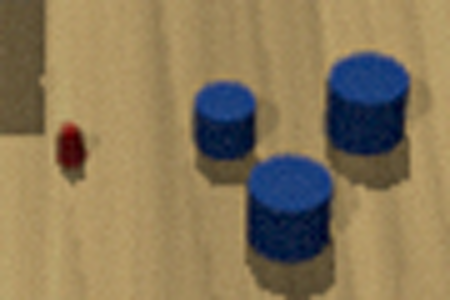

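The crops confirm it: the cap at the left of the trio (crop (225,120)) is the smallest, and the block in the vise is the larger one. Next is the handle.

```bash
cat >> h.py <<'E'
def handle(c,tag=''):
    W=cloud(c); g=c['image'].max(-1)
    th=np.deg2rad(15.5); X=np.array([np.cos(th),np.sin(th)]); Y=np.array([-X[1],X[0]])
    V=np.stack([(W[...,:2]-[545,2.3])@X,(W[...,:2]-[545,2.3])@Y,W[...,2]],-1)
    return V,g
E
python3 - <<'E'
from h import *
for t in('d1','s1'):
    V,g=handle(np.load(f'pics/{t}.npz'))
    m=(g<60)&(V[...,1]>-185)&(V[...,1]<-103)&(abs(V[...,0])<50)&(V[...,2]>22)
    P=V[m]; P=P[np.argsort(P[:,1])]; print(t,len(P)); print(P[::max(1,len(P)//25)].round(0).tolist())
th=np.deg2rad(15.5)
x=np.array([np.cos(th),np.sin(th),0]);y=np.array([-x[1],x[0],0])
c=np.array([545,2.3,0])
for s in(1,-1):
    R=np.stack([-s*y,s*x,[0,0,-1]],1)
    print(np.linalg.det(R))
    for p in (c-140*y+[0,0,230],c-140*y+30*x+[0,0,40],c-140*y-30*x+[0,0,40],np.array([577,324,150.])):
        print(s,inverse_kinematics(p.tolist(),R.tolist()))
print(read_state()['tool_rot'])
E
```

```text
d1 183
[[11.0, -170.0, 39.0], [11.0, -168.0, 40.0], [12.0, -166.0, 45.0], [8.0, -163.0, 43.0], [16.0, -160.0, 48.0], [13.0, -156.0, 48.0], [19.0, -152.0, 43.0], [10.0, -149.0, 43.0], [14.0, -146.0, 46.0], [13.0, -141.0, 44.0], [9.0, -137.0, 44.0], [17.0, -136.0, 47.0], [19.0, -131.0, 44.0], [13.0, -127.0, 45.0], [11.0, -124.0, 46.0], [3.0, -122.0, 64.0], [3.0, -122.0, 68.0], [-7.0, -122.0, 72.0], [7.0, -121.0, 57.0], [4.0, -121.0, 53.0], [6.0, -120.0, 73.0], [4.0, -120.0, 78.0], [12.0, -120.0, 61.0], [21.0, -117.0, 41.0], [6.0, -114.0, 73.0], [-11.0, -112.0, 65.0], [12.0, -103.0, 72.0]]
s1 79
[[18.0, -166.0, 38.0], [19.0, -165.0, 45.0], [18.0, -162.0, 45.0], [22.0, -160.0, 38.0], [17.0, -157.0, 44.0], [21.0, -157.0, 43.0], [22.0, -154.0, 41.0], [19.0, -152.0, 39.0], [18.0, -150.0, 35.0], [22.0, -149.0, 41.0], [21.0, -146.0, 44.0], [22.0, -144.0, 38.0], [20.0, -141.0, 46.0], [18.0, -139.0, 38.0], [15.0, -137.0, 43.0], [24.0, -136.0, 43.0], [18.0, -134.0, 45.0], [21.0, -131.0, 38.0], [18.0, -129.0, 35.0], [22.0, -128.0, 41.0], [22.0, -126.0, 38.0], [17.0, -123.0, 41.0], [23.0, -120.0, 38.0], [6.0, -120.0, 71.0], [14.0, -118.0, 54.0], [13.0, -117.0, 60.0], [16.0, -117.0, 59.0]]
-0.9999999999999999Traceback (most recent call last):
  File "<stdin>", line 13, in <module>
  File "scipy/spatial/transform/_rotation.pyx", line 1143, in scipy.spatial.transform._rotation.Rotation.from_matrix
ValueError: Non-positive determinant (left-handed or null coordinate frame) in rotation matrix 0: [[ 0.26723838  0.96363045  0.        ]
 [-0.96363045  0.26723838  0.        ]
 [-0.          0.         -1.        ]].
```

```bash
cat >> h.py <<'E'
th=np.deg2rad(15.5)
X=np.array([np.cos(th),np.sin(th),0]);Y=np.array([-X[1],X[0],0]); O=np.array([545,2.3,0])
def RR(s): return np.stack([s*Y,s*X,[0,0,-1]],1)
def w(x,y,z): return (O+x*X+y*Y+[0,0,z])
E
python3 - <<'E'
from h import *
q=np.array(read_state()['qpos'])
for s in(1,-1):
    for p in (w(14,-149,180),w(30,-149,48),w(-30,-149,48),w(0,25,160),np.array([577,324,150.])):
        k=inverse_kinematics(p.tolist(),RR(s).tolist()); print(s,None if k is None else np.round(k,2))
s=min((1,-1),key=lambda s:np.abs(np.array(inverse_kinematics(w(14,-149,180),RR(s)))-q).max())
movep(w(14,-149,180),RR(s)); print(s,read_state()['time'])
c=shot('wrist','w1')
V,g=handle(c)
print(np.nanmin(V[...,2]))
m=(g<60)&(V[...,1]>-185)&(V[...,1]<-103)&(abs(V[...,0])<50)&(V[...,2]>22)&(V[...,2]<100)
P=V[m]; print(len(P))
for a in range(-175,-105,5):
    Q=P[(P[:,1]>=a)&(P[:,1]<a+5)]
    if len(Q): print(a,len(Q),np.percentile(Q,[3,97],axis=0).round(1).tolist())
for z,lab in((85,'jawtops'),):
    gm=(np.abs(V[...,2]-85)<3); print(gm.sum())
E
```

```text
1 [-0.16  0.6   0.43  1.7  -0.31  0.91  0.67]
1 [-0.05  0.78  0.26  1.72 -0.3   0.68  0.64]
1 [-0.01  0.72  0.24  1.87 -0.28  0.59  0.68]
1 [-0.42  0.51  0.36  1.91 -0.25  0.77  0.35]
1 [-0.72  0.68  0.19  1.57 -0.15  0.9  -0.21]
-1 [-0.54  0.95  1.22  1.72 -0.96  1.2  -1.93]
-1 [-0.52  1.22  1.22  1.75 -1.26  1.18 -1.77]
-1 [-0.46  1.01  1.01  1.89 -1.11  0.93 -1.76]
-1 [-0.9   0.88  1.22  1.93 -0.96  1.08 -2.12]
-1 [-0.28  0.71 -0.52  1.55  0.4   0.99  2.5 ]
1 2.8083
-758.361894391526
359
-170 7 [[10.2, -167.9, 42.4], [20.4, -166.6, 45.9]]
-165 2 [[20.5, -163.5, 42.9], [20.6, -162.7, 43.8]]
-160 6 [[8.3, -159.1, 39.7], [20.5, -155.9, 43.3]]
-155 11 [[9.5, -153.8, 42.4], [20.5, -150.1, 45.5]]
-150 14 [[8.3, -149.0, 39.8], [20.5, -145.3, 44.9]]
-145 34 [[8.4, -144.9, 41.0], [20.4, -140.1, 45.9]]
-140 35 [[8.4, -139.9, 40.0], [20.4, -135.2, 46.4]]
-135 54 [[8.4, -134.8, 40.4], [20.3, -130.2, 46.4]]
-130 51 [[8.5, -129.7, 42.1], [20.3, -125.2, 46.6]]
-125 35 [[-3.3, -125.0, 40.5], [20.3, -120.2, 75.1]]
-120 89 [[-6.3, -119.9, 39.2], [23.5, -115.4, 75.4]]
-115 19 [[14.8, -114.9, 39.5], [21.8, -111.2, 68.1]]
-110 1 [[14.8, -109.9, 66.4], [14.8, -109.9, 66.4]]
5083
```

View pics/w1.png

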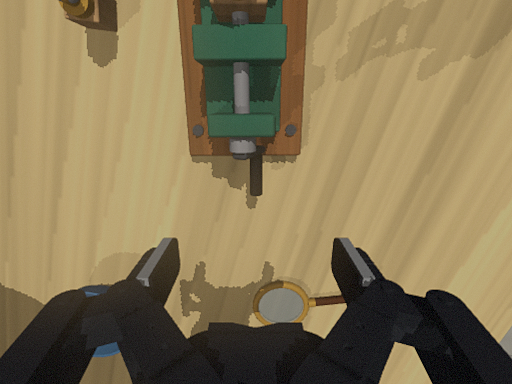

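The handle is at wrist (256,175). In the vise frame its centre is (14.4, -147, 39.6), so the crank angle is about 2.64. I'll descend and grip it.

Run:
```python
from h import *
R=RR(1)
movel(w(14.4,-148,80).tolist(),max_speed=250)
movel(w(14.4,-148,39.6-17).tolist(),max_speed=120,guard=15)
f0=np.array(read_state()['ft_force']); clamp(); s=read_state()
np.save('f0.npy',f0)
print(s['time'],s['finger_gap'],s['gripper_force'],f0,np.array(s['ft_force'])-f0,s['eef_pos'],w(14.4,-148,22.6))
a=2.64; t=s['time']
for i in range(2):
    a+=np.deg2rad(15); movel(w(30*np.sin(a),-148,66+30*np.cos(a)-17).tolist(),max_speed=60)
    s=read_state(); f=np.array(s['ft_force'])-f0; T=X*np.cos(a)-[0,0,np.sin(a)]; N=X*np.sin(a)+[0,0,np.cos(a)]
    print(round(a,2),'dt',s['time']-t,'tan',f@T,'rad',f@N,'y',f@Y,s['finger_gap'])
```

```text
4.7 11.819363794773626 58.431692719459534 [ 0.73911713 -0.5953277   0.79273473] [0.728031  0.8376906 0.7286274] [ 598.72480217 -136.42330735   22.74884514] [ 598.42755819 -136.46907446   22.6       ]
2.9 dt 0.28329999999999966 tan -1.5514670499417544 rad -4.583224418816546 y 1.3965831901412085 12.24637502415319
3.16 dt 0.5667 tan -0.2836431240821179 rad -9.321784499594289 y 3.2022014293885133 12.312450855641352
```

```bash
cat >> h.py <<'E'
def turn(a,c,step,n,stop=14,sp=60):
    f0=np.load('f0.npy'); out=[]
    for i in range(n):
        a+=step; movel(w(c[0]+30*np.sin(a),-148,c[1]+30*np.cos(a)-17).tolist(),max_speed=sp)
        s=read_state(); f=np.array(s['ft_force'])-f0; T=X*np.cos(a)-[0,0,np.sin(a)]; N=X*np.sin(a)+[0,0,np.cos(a)]
        fn=f@N; c=[c[0]+.04*fn*np.sin(a),c[1]+.04*fn*np.cos(a)]
        print('a %.2f t %.2f tan %.1f rad %.1f y %.1f gap %.1f c %.2f %.2f'%(a,s['time'],f@T,fn,f@Y,s['finger_gap'],*c))
        if -(f@T)>stop or np.linalg.norm(f)>35: break
    np.save('ac.npy',[a,*c])
E
python3 - <<'E'
from h import *
turn(3.16,[0,66.3],np.deg2rad(15),10)
E
```

```text
a 3.42 t 5.55 tan 0.9 rad -9.0 y 2.7 gap 11.9 c 0.10 66.64
a 3.68 t 5.83 tan 1.5 rad -7.3 y 1.6 gap 11.9 c 0.25 66.89
a 3.95 t 6.12 tan 2.7 rad -7.4 y 1.1 gap 11.6 c 0.46 67.10
a 4.21 t 6.40 tan 2.9 rad -6.4 y 1.3 gap 12.1 c 0.69 67.22
a 4.47 t 6.68 tan 4.6 rad -5.4 y 1.1 gap 12.0 c 0.90 67.28
a 4.73 t 6.97 tan 2.7 rad -4.5 y 0.2 gap 12.2 c 1.08 67.27
a 4.99 t 7.25 tan 4.1 rad -6.1 y 0.8 gap 11.9 c 1.31 67.20
a 5.25 t 7.53 tan 1.0 rad -6.1 y 0.0 gap 12.0 c 1.52 67.08
a 5.52 t 7.82 tan 1.1 rad -6.1 y -1.0 gap 12.3 c 1.69 66.90
a 5.78 t 8.10 tan -1.8 rad -2.8 y -1.3 gap 11.9 c 1.75 66.80
```

Run:
```python
from h import *
a,x,z=np.load('ac.npy')
turn(a,[x,z],np.deg2rad(15),4,stop=9)
a,x,z=np.load('ac.npy')
turn(a,[x,z],np.deg2rad(6),14,stop=9,sp=30)
```

```text
a 6.04 t 8.38 tan -3.4 rad -1.6 y -1.0 gap 11.6 c 1.76 66.74
a 6.30 t 8.67 tan -3.0 rad 2.9 y -1.3 gap 12.1 c 1.76 66.86
a 6.56 t 8.95 tan -1.1 rad 1.5 y 0.2 gap 11.8 c 1.78 66.91
a 6.83 t 9.23 tan 1.7 rad 1.5 y -0.8 gap 12.0 c 1.81 66.97
a 6.93 t 9.49 tan -1.6 rad 2.0 y -0.9 gap 12.0 c 1.86 67.03
a 7.03 t 9.75 tan -2.0 rad 3.0 y -0.8 gap 11.8 c 1.94 67.12
a 7.14 t 10.01 tan -0.4 rad 1.6 y -0.8 gap 12.2 c 1.99 67.16
a 7.24 t 10.27 tan -1.0 rad 1.5 y -1.4 gap 11.5 c 2.04 67.19
a 7.35 t 10.53 tan -0.3 rad 0.0 y -1.3 gap 12.2 c 2.04 67.20
a 7.45 t 10.78 tan 0.5 rad 1.3 y -1.6 gap 12.2 c 2.09 67.22
a 7.56 t 11.04 tan 0.4 rad 1.8 y -0.0 gap 12.1 c 2.16 67.24
a 7.66 t 11.30 tan 0.1 rad 1.9 y -1.7 gap 11.7 c 2.23 67.25
a 7.77 t 11.56 tan 0.2 rad 1.2 y -1.0 gap 11.8 c 2.28 67.25
a 7.87 t 11.82 tan 1.4 rad -0.4 y 0.2 gap 12.2 c 2.26 67.26
a 7.98 t 12.07 tan -7.5 rad -1.7 y 1.2 gap 11.9 c 2.19 67.26
a 8.08 t 12.33 tan -15.4 rad -5.1 y 3.2 gap 11.9 c 1.99 67.31
```

The jaw force is rising steeply, so I'll add a small final increment, release, and look at the vise and then the cap from above.

Run:
```python
from h import *
a,x,z=np.load('ac.npy')
turn(a,[x,z],np.deg2rad(2.2),2,stop=17.5,sp=15)
open_gripper()
p=np.array(read_state()['eef_pos']); movel((p+[0,0,130]).tolist(),max_speed=250)
shot('wrist','w2')
movep([577,300,190],RR(1)); c=shot('wrist','w3'); print(read_state()['time'])
W=cloud(c); im=c['image']; hsv=cv2.cvtColor(im,cv2.COLOR_BGR2HSV)
for nm,m in(('blue',(hsv[...,0]>105)&(hsv[...,0]<130)&(hsv[...,1]>150)),('red',((hsv[...,0]<6)|(hsv[...,0]>174))&(hsv[...,1]>150))):
    n,l,s,_=cv2.connectedComponentsWithStats(m.astype(np.uint8))
    for i in range(1,n):
        if s[i][4]>60:
            P=W[l==i]; P=P[~np.isnan(P[:,0])]; zt=np.percentile(P[:,2],90)
            if 10<zt<70:
                T=P[P[:,2]>zt-3]; print(nm,s[i],zt.round(1),cv2.minEnclosingCircle(T[:,:2].astype(np.float32)))
A=np.load('pics/w2.npz')['image']
cv2.imwrite('pics/w23.png',cv2.resize(np.hstack([A,im]),(800,300)))
```

```text
a 8.12 t 12.58 tan -19.6 rad -7.6 y 3.6 gap 12.1 c 1.70 67.39
15.65
blue [ 321  141   44   47 1533] 43.7 ((669.363037109375, 334.2101745605469), 25.6044921875)
blue [269 218  23  29  72] 43.7 ((623.6760864257812, 235.66610717773438), 21.9206485748291)
```

View pics/w23.png

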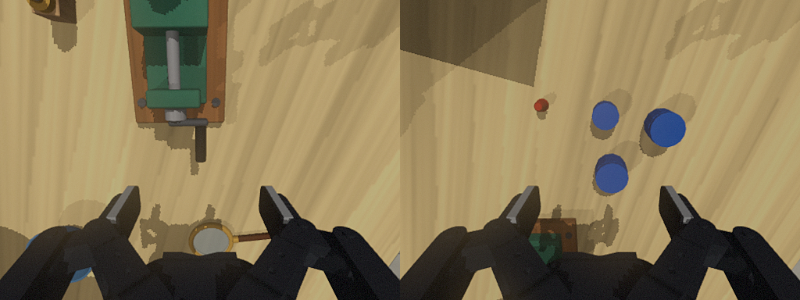

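Left view: the crank is past horizontal and the jaw has moved in toward the block. Right view: small cap at wrist (262,148), thimble at (180,134), large caps at (340,163) and (270,222).

Run:
```python
from h import *
c=np.load('pics/w3.npz'); W=cloud(c); im=c['image']; hsv=cv2.cvtColor(im,cv2.COLOR_BGR2HSV)
print(hsv[148,262],hsv[134,180],W[148,262],W[134,180])
m=(abs(hsv[...,0].astype(int)-hsv[148,262][0])<8)&(hsv[...,1]>110)
for b in((235,285,115,180),(235,310,185,260)):
    mm=np.zeros_like(m); mm[b[2]:b[3],b[0]:b[1]]=m[b[2]:b[3],b[0]:b[1]]
    P=W[mm]; P=P[~np.isnan(P[:,0])]; zt=np.percentile(P[:,2],80); T=P[P[:,2]>zt-3]
    print(len(T),zt,cv2.minEnclosingCircle(T[:,:2].astype(np.float32)),np.median(T,0),np.percentile(T,[1,99],axis=0).mean(0))
k=np.load('pics/d1.npz')
# jaw top position now (vise y), bearing x-centre
V,_=handle(np.load('pics/w2.npz')); hs=cv2.cvtColor(np.load('pics/w2.npz')['image'],cv2.COLOR_BGR2HSV)
g=((hs[...,0]>55)&(hs[...,0]<95)&(hs[...,1]>80)&(abs(V[...,2]-85)<4)).astype(np.uint8)
n,l,s,_=cv2.connectedComponentsWithStats(g)
for i in range(1,n):
    if s[i][4]>100: print(np.percentile(V[l==i],[1,99],axis=0).round(1).tolist())
```

```text
[112 137 136] [  5 185 146] [577.02978199 328.14608628  33.2689087 ] [482.66981787 317.52817793  25.26447273]
901 33.48671744132556 ((578.407470703125, 327.3023681640625), 19.729286193847656) [577.96685516 327.65775584  32.88252026] [577.97514596 327.3723681   32.85306386]
1226 43.20677402714792 ((613.7942504882812, 238.8284912109375), 25.801353454589844) [613.32107292 239.50651351  42.6776425 ] [613.24541081 238.99595159  42.72036242]
[[-35.0, -19.6, 83.0], [37.8, 3.1, 86.8]]
[[-24.5, -97.6, 83.3], [30.2, -78.7, 87.5]]
```

```bash
cat >> h.py <<'E'
def Rphi(d):
    p=np.deg2rad(d); y=np.array([np.cos(p),np.sin(p),0]); z=np.array([0,0,-1.]); return np.stack([np.cross(y,z),y,z],1)
E
python3 - <<'E'
from h import *
R=Rphi(60)
movep([578,327,90],R)
print('guard',movel([578,327,6],max_speed=120,guard=12))
s=read_state(); print(s['eef_pos'],s['ft_force'])
clamp(); s=read_state(); print(s['finger_gap'],s['gripper_force'],s['ft_force'],s['eef_pos'])
movel([578,327,200],max_speed=200)
s=read_state(); print(s['finger_gap'],s['gripper_force'],s['ft_force'],s['time'])
h=w(1.2,25.5,0); movep([h[0]-25,h[1]-70,190],R); shot('wrist','w4')
c=shot('wrist','w4')
cv2.imwrite('pics/w4.png',c['image']); print(read_state()['time'])
E
```

```text
guard False
[578.50173413 327.1347048    6.72329595] [-0.35231614  0.41496524  0.37558042]
38.754781465829275 60.34927597269416 [-2.50200676 -0.93371401  8.71932823] [578.25794277 327.14155968   6.80030499]
38.46170323292365 60.194414081051946 [ 0.11982363  0.36025452 -0.3862265 ] 18.8
20.3
```

View pics/w4.png

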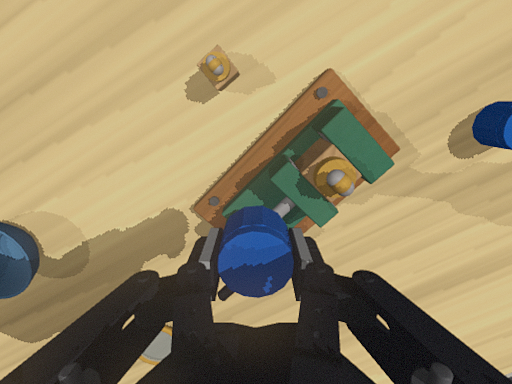

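The cap is held between the fingers (255,250), and the brass stud shows clearly at (338,182) with the block between both jaws. I'll measure the stud and the held cap in the same frame.

Run:
```python
from h import *
c=np.load('pics/w4.npz'); W=cloud(c); im=c['image']; hsv=cv2.cvtColor(im,cv2.COLOR_BGR2HSV)
v,u=np.mgrid[:384,:512]
box=(u>305)&(u<365)&(v>145)&(v<210)
for lo,hi in((92,107),(108,124),(121,130)):
    P=W[box&(W[...,2]>lo)&(W[...,2]<hi)]; print(lo,len(P),np.median(P,0).round(1),cv2.minEnclosingCircle(P[:,:2].astype(np.float32)))
m=(u>215)&(u<300)&(v>200)&(v<300)&(hsv[...,0]>104)&(hsv[...,0]<130)&(hsv[...,1]>110)
P=W[m]; P=P[~np.isnan(P[:,0])]; zt=np.percentile(P[:,2],85); T=P[P[:,2]>zt-3]
print('cap',len(T),zt,np.percentile(T,[1,99],axis=0).mean(0),cv2.minEnclosingCircle(T[:,:2].astype(np.float32)), read_state()['eef_pos'])
hs=hsv
V,_=handle(c); g=((hs[...,0]>55)&(hs[...,0]<95)&(hs[...,1]>80)&(abs(V[...,2]-85)<4)).astype(np.uint8)
n,l,s,_=cv2.connectedComponentsWithStats(g)
for i in range(1,n):
    if s[i][4]>100: print(np.percentile(V[l==i],[1,99],axis=0).round(1).tolist())
print('exp',w(0,25,0),w(2,26,0))
```

```text
92 856 [531.2  24.  103.8] ((538.54736328125, 27.9615478515625), 18.424264907836914)
108 402 [533.5  26.4 121.4] ((537.726318359375, 28.13888168334961), 13.138790130615234)
121 375 [536.9  27.4 123.4] ((538.343017578125, 27.37881851196289), 11.559218406677246)
cap 4036 216.50719164977056 [513.78255916 -41.72933406 215.75364706] ((514.2521362304688, -42.34830093383789), 20.190717697143555) [514.7812501  -41.69169272 189.85937736]
[[-36.3, 46.9, 83.4], [35.9, 75.0, 86.4]]
[[-36.0, -19.2, 83.3], [36.3, 5.0, 86.5]]
exp [538.3190406   26.39076133   0.        ] [539.97906313  27.88886854   0.        ]
```

Run:
```python
from h import *
R=Rphi(60)
movel([539.1,28,190],max_speed=150); wait(.2)
movel([539.1,28,140],max_speed=120); wait(.2)
f0=np.array(read_state()['ft_force']); np.save('f1.npy',f0); print(f0,read_state()['eef_pos'])
z=140
while z>104:
    z-=1.5 if z>113 else 0.7
    movel([539.1,28,z],max_speed=15)
    s=read_state(); f=np.array(s['ft_force'])-f0
    print(round(z,1),s['eef_pos'][2].round(1),f.round(1),round(s['finger_gap'],1))
    if f[2]>(18 if z<116 else 26) or np.hypot(f[0],f[1])>12: break
print(s['time'])
```

```text
[ 0.06904993 -0.13334681 -0.63360605] [539.4869343   28.02821229 140.72126538]
138.5 138.6 [0.4 0.2 0.8] 38.7
137.0 136.9 [-0.2 -0.8  0.2] 38.7
135.5 135.4 [-0.6  1.3 -0.3] 38.8
134.0 133.9 [ 0.2  0.1 -0.4] 38.5
132.5 132.4 [ 0.2  0.2 -0.1] 38.7
131.0 130.9 [ 0.3  0.4 -0. ] 38.8
129.5 129.4 [0.4 1.1 0.2] 39.1
128.0 127.9 [-0.4 -0.1  1.1] 38.8
126.5 126.6 [-1.5  0.5  4. ] 38.8
125.0 125.1 [-1.2  0.1  4. ] 38.9
123.5 123.5 [-2.2  1.1  4.3] 38.8
122.0 121.8 [-0.8  1.2 -1.6] 38.8
120.5 120.3 [-0.9  1.1 -1.4] 38.8
119.0 118.8 [-1.2  1.4 -1.1] 38.7
117.5 117.3 [-0.3  0.  -3.6] 38.7
116.0 115.7 [-1.   1.8 -7.6] 38.1
114.5 114.2 [  0.    1.3 -10. ] 38.7
113.0 113.0 [-1.4 -0.6 -5.6] 38.7
112.3 112.4 [-2.   0.3 -1.5] 38.8
111.6 111.7 [0.4 0.  0.5] 38.5
110.9 111.0 [-0.  -0.4  0.8] 38.8
110.2 110.7 [-3.   0.7 10.8] 38.7
109.5 110.6 [-7.9  0.1 26. ] 38.6
27.6667
```

It clicked (the force dropped and went negative at 117–113) and stopped hard at 110.6, the expected home height of about 110.5. One check before handing in.

Run:
```python
from h import *
wait(.5); s=read_state(); print((np.array(s['ft_force'])-np.load('f1.npy')).round(1),s['eef_pos'],s['finger_gap'])
c=shot('scene','s2'); cv2.imwrite('pics/s2c.png',cv2.resize(c['image'][130:260,180:360],(720,520),interpolation=cv2.INTER_CUBIC))
```

```text
[-7.9  0.6 26.3] [539.39286187  28.01891481 110.65761017] 38.975970546831014
```

View pics/s2c.png

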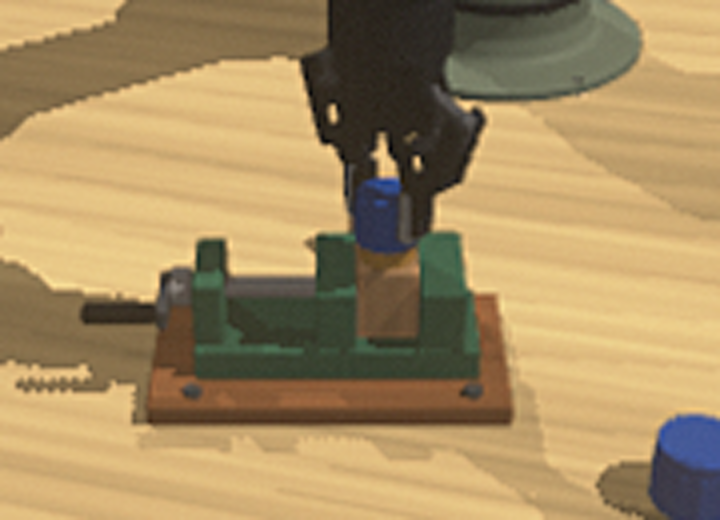

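The crop shows the block gripped between both jaws (390,300). The cap sits on the pedestal (385,220), held by the fingers with a steady 26 N downward push.

```bash
python3 -c "
from workcell import *
print(finish_job())"
```

```text
the job is handed in; nothing more can be done
None
```

The job is handed in: the vise is tight on the larger block (about 20 N at the handle), and the smallest blue cap clicked home and is still held down with about 26 N; the thimble, bowl and magnifier were not touched.

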